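# Contact-test a battery cell in the bench tester

## Task

Stand the single loose battery cell in the nest of the tester's shuttle, let go, and push the shuttle fully home under the plunger. Then press the plunger down past its light first stop onto the firm second stop, press there with about 15 N for half a second or more (never above 22 N on the cell), and let the plunger rise fully, leaving the cell standing in the nest, the shuttle home and the other things on the bench undisturbed.

Things in the scene. Friction and masses are not known exactly. Their poses are not given: they have to be found in the camera images.
- tester: Fixed bench tester. Origin on the bench below the vertical plunger axis; the shuttle runs home along its +y. Base 100 mm wide (x), 14 mm thick, from y -238 to +108 mm, rails to 28 mm high. Column at the +y end (y 58 to 94 mm); grey head over the plunger axis, 130 to 155 mm above the bench, 52 mm wide, y from -28 mm.
- shuttle (a joint): Travel of the shuttle along the tester's +y, in m: 0 drawn out, 0.120 home against a hard end stop, the nest then centred under the plunger. Starts 0 to 0.025. Pushing takes 3 to 5 N; it stays where it is left.
- nest (a point): Centre of the nest's round mouth, 58 mm above the bench, in a grey 56 mm square block on the shuttle; bore 35 mm, 2 mm chamfer. 22 mm below the mouth the cell stands on a sprung pin. Pressed, it sinks (4 N plus 0.5 N/mm, less the cell's weight) onto a hard ledge, the firm second stop, 2 to 7 mm below the pin's rest: it differs each time, is hidden and must be felt.
- handle (a point): Centre of the shuttle's handle, an upright black tab 40 mm wide (tester x), 10 mm thick (tester y), from 24 to 66 mm above the bench, 95 mm from the nest's centre on the tester's -y side. Free space on its outer side. Push it along the tester's +y.
- plunger (a joint): Downward travel of the plunger in m: 0 at rest (up), 0.024 at its limit. A light spring of 1 to 2.5 N returns it to the top when it is let go.
- plunger_top (a point): Centre of the flat top of the plunger's round black cap, 36 mm wide, 195 mm above the bench at rest. Pressed down, its rod meets the cell after about 12 mm (first stop, force steps to about 5 N), yields 2 to 7 mm more, then is firm (from 6 to 9 N, rising steeply, tens of N per mm). The test needs over 10 N on the cell (the cap's force less about 2 N).
- cell_mid (a point): Centre (half-way up) of the one loose battery cell, standing alone on the bench: grey-blue cylinder 32 mm wide, 70 mm high, the top 2 mm an 18 mm copper terminal; 115 to 175 g. The eight cells in the green rack are fixed, not to be used. Grip it near its upper end: only its upper 48 mm stay out of the nest.
- rack: Bystander: green plastic rack 100 x 190 mm with eight upright cells, 80 mm high, fixed. Origin at the centre of its underside.
- tape_roll: Bystander: loose roll of yellow tape, 94 mm in diameter, 48 mm high. Origin at the centre of its underside.
- meter: Bystander: loose black hand-held meter lying flat, 150 x 75 x 34 mm. Origin at the centre of its underside.
- carton: Bystander: small open cardboard box with pens, 110 x 160 x 60 mm. Origin at the centre of its underside.

How it is judged:
On the way, in this order (a step that is already met when the one before it is completed fails the run):
1. the cell stands in the nest, let go (horizontal distance between cell_mid and nest below 0.006 m and z of cell_mid in the frame of nest below 0.017 m and angle between cell_mid's own z axis and vertical below 0.2 rad and contact force between the fingers and cell below 0.2 N), for 0.1 s.
2. the shuttle is home (value of joint shuttle above 0.117 m), for 0.1 s.
3. the plunger presses the cell onto the firm second stop with at least 10 N for 0.4 s, the shuttle home (contact force between plunger and cell above 10 N and value of joint shuttle above 0.117 m), for 0.4 s.
At the end, for the whole second after the job is handed in: The plunger is back up (within 3 mm of its rest), the shuttle is within 3 mm of home, and the cell stands at rest in the nest: centred within 6 mm, its centre no more than 17 mm above the nest's mouth, tilted less than 0.2 rad (value of joint plunger below 0.003 m and value of joint shuttle above 0.117 m and horizontal distance between cell_mid and nest below 0.006 m and z of cell_mid in the frame of nest below 0.017 m and angle between cell_mid's own z axis and vertical below 0.2 rad and linear speed of cell below 0.02 m/s); the robot touches nothing.
It fails at once if the cell is pressed with more than 22 N by the plunger (contact force between plunger and cell above 22 N).
It fails at once if the cell is knocked over (angle between cell_mid's own z axis and vertical above 0.8 rad).
It fails at once if the tape roll, the meter or the carton is moved more than 20 mm (distance of any of tape_roll, meter, carton from where it was at the start of the episode above 0.02 m).
It fails at once if the fixed rack is struck with more than 20 N (contact force between the arm and rack above 20 N).
It also fails if it takes over 72 s, if anything falls off the work surface, if the arm or the gripper's body presses on something with over 40 N, if the wrist force passes 120 N, or if a joint passes its speed limit or range.

## Robot

A 6-joint arm with a two-finger parallel gripper is mounted at the origin on the work surface. World frame = base frame: x ahead of the robot, y to its left, z up, the work surface at z = 0. Lengths are in m, angles in rad, forces in N, time in s.
With the tool pointing down it reaches from about 0.25 to 0.725 m from the base axis. Payload 4 kg.
Tool frame: the origin (TCP) lies between the finger pads; the fingertips stand 25 mm ahead of it and the grasp point (between the pads) lies 6 mm ahead of it; z points along the fingers, y is the line along which they close (so a half turn about z gives the same grasp; the last joint's range is limited). The gripper opens to 85 mm and grips with 20 to 120 N. Pads are 22 mm wide; open, the fingers measure 114 mm over their backs; the gripper's body (76 mm by 85 mm) begins 54 mm behind the grasp point. The pads swing forward as they close: fully open they stand 13 mm farther back than shut.
Start: joints at [-1.198, 0.241, 0.005, 1.335, 0, 1.571], TCP at [0.182, -0.466, 0.256] pointing down, gripper open.
Joint ranges: [-2.72, 2.72], [-1.05, 1.87], [-1.09, 1.28], [-1.99, 2.15], [-1.42, 1.44], [-3.14, 3.14]. Speed limits (rad/s): [2.79, 2.79, 3.14, 3.14, 3.14, 3.14].

## Interface

Orientations are given as a unit quaternion [x, y, z, w].
In Python, from workcell import bot gives the robot as it stands. The module is installed in compiled form; this text tells all that it offers.
- The arm moves only by the shell command python3 -m pendant 'ROWS'. ROWS is JSON, one flat list of numbers, 7 for each row, row after row: the shift along the tool's x, y, z normalised to -1 to 1, where 1 is 0.5 m, then the turn, a rotation vector about the tool's x, y, z normalised to -1 to 1, where 1 is 180 degrees, then the opening, from 0 (shut) to 1 (fully open). In form: [tx, ty, tz, ax, ay, az, fingers, tx, ty, tz, ax, ay, az, fingers, ...]. A call has exactly 10 rows; each row is the pose to reach, as a shift and turn from the pose commanded when the call began, along the tool's axes at that moment, turning the shorter way round; what a row does not reach only later rows make up. A row lasts 1/12 s, in which the tool goes at most 41.7 mm and 7.16 degrees, less where a joint would pass 70% of its speed; a pose out of reach is approached as far as the arm can. A call with a number of a shift or a turn outside -1 to 1 is refused whole. A call with a gripper value outside its range is refused whole. The fingers move at their own pace and stop on an object; the grip force is fixed at half the most. Time passes only in rows, so rows that repeat a pose let the fingers close, or fill a call up. It gives the time, the measured TCP pose, the force, the opening and the grip force at its end, in the units of the state.
- bot.get_obs(): the state, without advancing time (a new reading comes with each control period).
- bot.camera(name): name is "scene" or "top" or "wrist"; returns a dict with "pixels" (420x560x3 uint8, red, green, blue), "mtx" (3x3 intrinsics, pixels), "cam_to_world" (4x4, takes a point from camera to world coordinates); the wrist camera has in their place "hand_eye" (4x4, takes a point from camera to tool coordinates, whose origin is the TCP and whose axes are the flange's). Camera axes: x right, y up, looking along -z (the intrinsics and any distortion apply to the point x, -y, -z); pixel columns grow to the right and rows downward; lengths in m; the calibration is good to about 2 mm. A picture is of the moment at which its call begins: read the wrist's pose just before it. There is no depth.
- bot.job_done(): hands the job in; it is judged then, once.
The state is a dict: "clock": time; "joint_pos": joint angles; "joint_vel": joint speeds; "tau": joint torques, N m; "eef_pos": TCP position; "tool_rot": TCP orientation; "ft_force": force on the tool from outside, world axes, zero at the start; "ft_torque": the same for the moment, N m; "grip_width": finger opening in m; "grasp_force": force on a finger pad.
Only numpy, scipy, OpenCV 4.12 (cv2) and the standard library are available. Lean on these libraries where they do the work, as an engineer would, in place of code of your own. Each camera call takes 0.05 s, during which the arm holds its last target. There are 200 camera calls.

## Working session

There is one attempt and no reset: what is moved stays moved. The work goes in short steps, Python scripts to look and compute and a shell command to move; the robot and the scene stay as the last step left them, time stands still between calls to the robot, and variables do not carry over. Pictures are saved under pics/ and viewed, at most 10 in all, crops included, and the job is handed in when it is done.

```bash
mkdir -p pics; python3 - <<'E'
from workcell import bot
import cv2,numpy as np
o=bot.get_obs();print(o)
for n in("scene","top"):
    c=bot.camera(n);cv2.imwrite(f"pics/{n}0.png",c["pixels"][...,::-1]);print(n,c["mtx"],c["cam_to_world"], [k for k in c])
    np.savez(f"{n}0.npz",**{k:c[k] for k in("pixels","mtx","cam_to_world")})
E
```

```text
{'clock': 0.0, 'joint_pos': array([-1.19798131e+00,  2.41438789e-01,  3.73388614e-03,  1.33519777e+00,
       -9.30622528e-06,  1.57084442e+00]), 'joint_vel': array([-0.00063784, -0.00021471, -0.00129686, -0.00022861,  0.00068509,
        0.00026144]), 'tau': array([ 4.17444944e-04, -3.72320330e+01,  2.52406830e+01,  1.69821427e-02,
        1.20476871e-04, -2.87153298e-06]), 'eef_pos': array([ 0.18190762, -0.46511883,  0.2554037 ]), 'tool_rot': array([ 9.82680281e-01,  1.85306117e-01, -1.99781752e-04, -1.03406106e-03]), 'ft_force': array([0.08718928, 0.09817949, 0.01622122]), 'ft_torque': array([ 0.02402476, -0.04192826, -0.0265808 ]), 'grasp_force': 0.0, 'grip_width': 0.08527545748574829}
scene [[391.13144566   0.         281.03358748]
 [  0.         391.13144566 212.33012553]
 [  0.           0.           1.        ]] [[ 0.43408087 -0.60693757  0.66573312  1.39814683]
 [ 0.90078716  0.3026764  -0.31139924 -0.40152508]
 [-0.01250181  0.7348563   0.6781076   0.95452081]
 [ 0.          0.          0.          1.        ]] ['pixels', 'mtx', 'cam_to_world']
top [[467.12608953   0.         279.58496402]
 [  0.         467.12608953 214.39957254]
 [  0.           0.           1.        ]] [[ 0.0056056   0.98552922 -0.1694129   0.31163871]
 [-0.99996536  0.00448204 -0.00701377 -0.01092128]
 [-0.00615296  0.16944635  0.98552021  1.83336186]
 [ 0.          0.          0.          1.        ]] ['pixels', 'mtx', 'cam_to_world']
```

View pics/scene0.png

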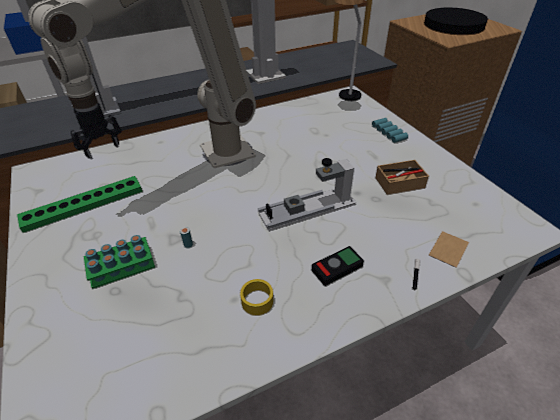

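View pics/top0.png

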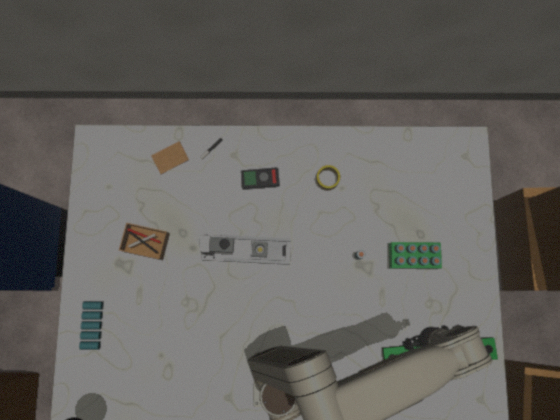

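The scene view shows the cell at about (186,237), the handle at (268,211), the nest at (293,203) and the cap at (326,162). The top view shows the cell at (359,255), the handle at (285,250), the nest at (260,249) and the cap at (224,243). I'll enlarge both views to get finer positions.

```bash
cat > h.py <<'E'
import numpy as np,cv2
from scipy.spatial.transform import Rotation as R
def ray(K,T,u,v):
    d=np.linalg.inv(K)@[u,v,1]; d=T[:3,:3]@(d*[1,-1,-1]); return T[:3,3],d/np.linalg.norm(d)
def onz(K,T,u,v,z):
    p,d=ray(K,T,u,v); return p+d*(z-p[2])/d[2]
def tri(r1,r2):
    (p,d),(q,e)=r1,r2; s=np.linalg.lstsq(np.c_[d,-e],q-p,rcond=None)[0]; a,b=p+s[0]*d,q+s[1]*e
    return (a+b)/2,np.linalg.norm(a-b)
E
python3 - <<'E'
import cv2,numpy as np
t=cv2.imread("pics/top0.png")[225:275,190:380];s=cv2.imread("pics/scene0.png")[145:235,170:360]
cv2.imwrite("pics/crop0.png",np.vstack([cv2.resize(i,None,fx=4,fy=4,interpolation=cv2.INTER_CUBIC) for i in(t,s)]))
E
```

```text
(no output)
```

View pics/crop0.png

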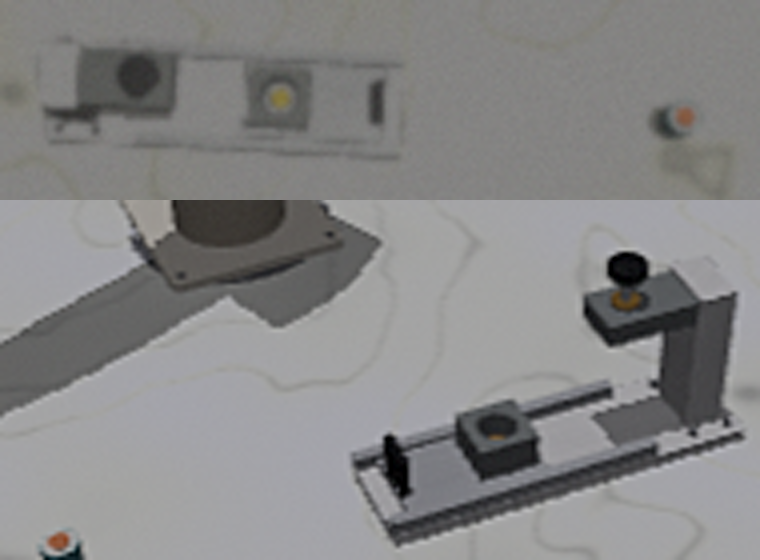

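The enlarged top crop shows the cap at (139,75), nest block at (278,98), handle at (377,102) and terminal at (685,117). The scene crop shows the cap top at (628,265), nest mouth at (496,427) and terminal at (59,541).

```bash
python3 - <<'E'
from h import *
t=np.load("top0.npz");s=np.load("scene0.npz")
T=lambda x,y:(t["mtx"],t["cam_to_world"],190-.375+x/4,225-.375+y/4)
S=lambda x,y:(s["mtx"],s["cam_to_world"],170-.375+x/4,145-.375+(y-200)/4)
for n,a,b,z in(("cap",(139,75),(628,265),.195),("nest",(278,98),(496,427),.058),("handle",(377,102),(390,436),.066),("cell",(685,117),(59,541),.070)):
    print(n,onz(*T(*a),z).round(4),onz(*S(*b),z).round(4),*tri(ray(*T(*a)),ray(*S(*b))))
# base end corners/axis from top at z=.014
for p in((404,64),(402,157),(44,143),(38,48)): print(onz(*T(*p),.02).round(4))
E
```

```text
cap [0.4888 0.1947 0.195 ] [0.4926 0.1929 0.195 ] [0.48912739 0.19512638 0.19212476] 0.00011761375932264075
nest [0.4823 0.0789 0.058 ] [0.4869 0.0739 0.058 ] [0.48219391 0.07786496 0.05297957] 0.0027828046124850473
handle [ 0.4782 -0.0154  0.066 ] [ 0.4648 -0.0171  0.066 ] [ 0.47610974 -0.0183294   0.07579326] 0.006391755204445323
cell [ 0.4651 -0.3058  0.07  ] [ 0.4664 -0.3076  0.07  ] [ 0.46507542 -0.3067396   0.06849208] 0.001383122415593608
[ 0.5198 -0.0417  0.02  ]
[ 0.4294 -0.0399  0.02  ]
[0.4411 0.3071 0.02  ]
[0.5337 0.3162 0.02  ]
```

The handle's scene-view pick is poor because it is an edge-on tab. Everything else agrees to within 5 mm, and the tester yaw is about 2.4°. Next I'll move over the cell with tool x along the tester's +y.

```bash
cat >> h.py <<'E'
def rows(o,pos,yaw_deg):
    "row numbers for target with tool z down, tool x at yaw"
    Rc=R.from_quat(o["tool_rot"]); y=np.radians(yaw_deg)
    Rt=R.from_matrix(np.c_[[np.cos(y),np.sin(y),0],[np.sin(y),-np.cos(y),0],[0,0,-1]])
    return np.r_[Rc.inv().apply(np.array(pos)-o["eef_pos"])/.5,(Rc.inv()*Rt).as_rotvec()/np.pi].round(4)
E
python3 -c "
from h import *;from workcell import bot
print(rows(bot.get_obs(),[.4655,-.327,.24],87.6))"
```

```text
[ 6.289e-01 -5.080e-02  3.110e-02 -5.000e-04 -3.000e-04 -3.680e-01]
```

```bash
python3 -m pendant '[0.1,0,0,0,0,-0.1,1, 0.2,0,0,0,0,-0.2,1, 0.629,-0.051,0.031,0,0,-0.368,1, 0.629,-0.051,0.031,0,0,-0.368,1, 0.629,-0.051,0.031,0,0,-0.368,1, 0.629,-0.051,0.031,0,0,-0.368,1, 0.629,-0.051,0.031,0,0,-0.368,1, 0.629,-0.051,0.031,0,0,-0.368,1, 0.629,-0.051,0.031,0,0,-0.368,1, 0.629,-0.051,0.031,0,0,-0.368,1]'
python3 -m pendant '[0,0,0,0,0,0,1, 0,0,0,0,0,0,1, 0,0,0,0,0,0,1, 0,0,0,0,0,0,1, 0,0,0,0,0,0,1, 0,0,0,0,0,0,1, 0,0,0,0,0,0,1, 0,0,0,0,0,0,1, 0,0,0,0,0,0,1, 0,0,0,0,0,0,1]'
cat >> h.py <<'E'
def wrist(bot,name):
    o=bot.get_obs();c=bot.camera("wrist");cv2.imwrite(f"pics/{name}.png",c["pixels"][...,::-1])
    B=np.eye(4);B[:3,:3]=R.from_quat(o["tool_rot"]).as_matrix();B[:3,3]=o["eef_pos"]
    T=B@c["hand_eye"];np.savez(name+".npz",K=c["mtx"],T=T,px=c["pixels"]);return o,c["mtx"],T,c["pixels"]
E
python3 -c "
from h import *;from workcell import bot
o,K,T,p=wrist(bot,'w1');print(o['eef_pos'],o['tool_rot'],K,T,bot.camera('wrist').keys())"
```

```text
clock: 0.93
eef_pos: [0.4671, -0.3256, 0.2395]
tool_rot: [0.719, 0.695, -0.0, -0.001]
ft_force: [0.5, -0.0, 0.8]
grip_width: 0.0854
grasp_force: 0.0
clock: 1.77
eef_pos: [0.4657, -0.3274, 0.2408]
tool_rot: [0.722, 0.692, 0.0, 0.0]
ft_force: [-0.8, -0.9, 0.2]
grip_width: 0.0854
grasp_force: 0.0
[ 0.46570884 -0.32740616  0.2408378 ] [7.21820013e-01 6.92080823e-01 2.54340775e-05 4.11794435e-05] [[321.23835648   0.         285.24315761]
 [  0.         321.23835648 211.05373041]
 [  0.           0.           1.        ]] [[ 9.99068370e-01  4.15593614e-02  1.16280077e-02  4.68646839e-01]
 [-4.31542665e-02  9.60114727e-01  2.76256078e-01 -2.58037667e-01]
 [ 3.16804760e-04 -2.76500508e-01  9.61013719e-01  3.58071315e-01]
 [ 0.00000000e+00  0.00000000e+00  0.00000000e+00  1.00000000e+00]] dict_keys(['pixels', 'mtx', 'hand_eye'])
```

View pics/w1.png

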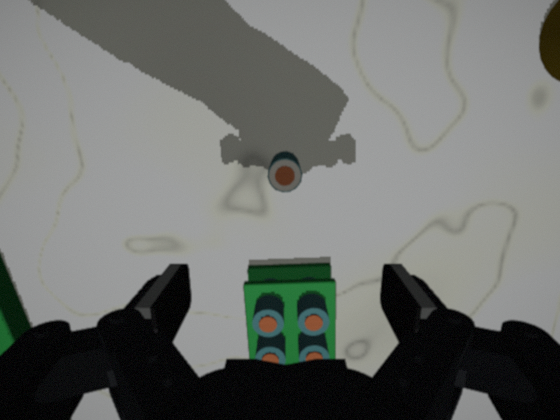

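The wrist view shows the cell terminal at (285,175) and the rack behind it, with its edge at row 262 and columns 248-332. I'll compute the copper centroid.

```bash
python3 - <<'E'
from h import *;from workcell import bot
d=np.load("w1.npz");K,T,p=d["K"],d["T"],d["px"].astype(int)
m=((p[...,0]>p[...,2]+40)&(p[...,0]>p[...,1]+25)).astype(np.uint8);m[:140]=0;m[210:]=0;m[:,:250]=0;m[:,320:]=0
M=cv2.moments(m,True);u,v=M["m10"]/M["m00"],M["m01"]/M["m00"];c=onz(K,T,u,v,.07)
print(u,v,"area",M["m00"],"dia",2*np.sqrt(M["m00"]/np.pi)/K[0,0]*np.linalg.norm(c-T[:3,3]),c)
print("rack edge",onz(K,T,290,262,.0),onz(K,T,290,282,.05))
o=bot.get_obs();print(rows(o,[c[0],c[1],.13],87.6),rows(o,[c[0],c[1],.060],87.6))
E
```

```text
284.3861003861004 175.40926640926642 area 259.0 dia 0.016521831530404624 [ 0.46583435 -0.30730577  0.07      ]
rack edge [ 4.67309665e-01 -4.25588895e-01  5.55111512e-17] [ 0.46658863 -0.42541268  0.05      ]
[ 0.0401 -0.0014  0.2217  0.      0.     -0.    ] [ 0.0401 -0.0014  0.3617  0.      0.     -0.    ]
```

```bash
python3 -m pendant '[0.04,-0.001,0,0,0,0,1, 0.04,-0.001,0.06,0,0,0,1, 0.04,-0.001,0.12,0,0,0,1, 0.04,-0.001,0.18,0,0,0,1, 0.04,-0.001,0.24,0,0,0,1, 0.04,-0.001,0.28,0,0,0,1, 0.04,-0.001,0.32,0,0,0,1, 0.04,-0.001,0.35,0,0,0,1, 0.04,-0.001,0.3656,0,0,0,1, 0.04,-0.001,0.3656,0,0,0,1]'
python3 -m pendant '[0,0,0,0,0,0,1, 0,0,0,0,0,0,0.6, 0,0,0,0,0,0,0.3, 0,0,0,0,0,0,0, 0,0,0,0,0,0,0, 0,0,0,0,0,0,0, 0,0,0,0,0,0,0, 0,0,0,0,0,0,0, 0,0,0,0,0,0,0, 0,0,0,0,0,0,0]'
python3 -c "
from h import *;from workcell import bot
o=bot.get_obs();print(rows(o,[.466,-.307,.23],87.6),rows(o,[.482,.078-.02,.23],87.6))"
```

```text
clock: 2.7
eef_pos: [0.4648, -0.3065, 0.056]
tool_rot: [0.722, 0.692, -0.0, -0.002]
ft_force: [-0.5, 0.2, -0.4]
grip_width: 0.085
grasp_force: 0.0
clock: 3.53
eef_pos: [0.4664, -0.3076, 0.0589]
tool_rot: [0.722, 0.692, 0.0, 0.001]
ft_force: [-1.4, 0.2, 5.1]
grip_width: 0.0306
grasp_force: 59.3
[ 1.000e-03 -5.000e-04 -3.422e-01  4.000e-04  2.000e-04 -0.000e+00] [ 7.317e-01  9.000e-04 -3.427e-01  4.000e-04  2.000e-04 -0.000e+00]
```

```bash
python3 -m pendant '[0,0,-0.02,0,0,0,0, 0,0,-0.06,0,0,0,0, 0,0,-0.12,0,0,0,0, 0,0,-0.18,0,0,0,0, 0,0,-0.24,0,0,0,0, 0,0,-0.29,0,0,0,0, 0,0,-0.32,0,0,0,0, 0.02,0,-0.34,0,0,0,0, 0.06,0,-0.34,0,0,0,0, 0.10,0,-0.34,0,0,0,0]'
python3 -m pendant '[0.06,0,0,0,0,0,0, 0.12,0,0,0,0,0,0, 0.18,0,0,0,0,0,0, 0.24,0,0,0,0,0,0, 0.30,0,0,0,0,0,0, 0.36,0,0,0,0,0,0, 0.42,0,0,0,0,0,0, 0.48,0,0,0,0,0,0, 0.53,0,0,0,0,0,0, 0.555,0,0,0,0,0,0]'
python3 -m pendant '[0,0,0,0,0,0,0, 0,0,0,0,0,0,0, 0,0,0,0,0,0,0, 0,0,0,0,0,0,0, 0,0,0,0,0,0,0, 0,0,0,0,0,0,0, 0,0,0,0,0,0,0, 0,0,0,0,0,0,0, 0,0,0,0,0,0,0, 0,0,0,0,0,0,0]'
python3 -c "
from h import *;from workcell import bot
o,K,T,p=wrist(bot,'w2');print(o['eef_pos'],o['tool_rot'],o['ft_force'],o['ft_torque'])"
```

```text
clock: 4.37
eef_pos: [0.468, -0.2567, 0.2283]
tool_rot: [0.722, 0.692, 0.0, 0.0]
ft_force: [0.9, 0.2, -1.4]
grip_width: 0.0303
grasp_force: 59.5
clock: 5.2
eef_pos: [0.4785, 0.0232, 0.2273]
tool_rot: [0.721, 0.693, -0.0, -0.001]
ft_force: [0.6, 0.3, -1.5]
grip_width: 0.0305
grasp_force: 59.5
clock: 6.03
eef_pos: [0.4798, 0.0197, 0.228]
tool_rot: [0.722, 0.692, 0.0, 0.0]
ft_force: [0.0, -0.3, -1.3]
grip_width: 0.031
grasp_force: 59.5
[0.47980195 0.0196845  0.22802579] [7.21882148e-01 6.92016014e-01 1.62974225e-05 8.84335430e-06] [ 0.03663853 -0.31158916 -1.33556638] [ 0.02457005 -0.02585467  0.004546  ]
```

View pics/w2.png

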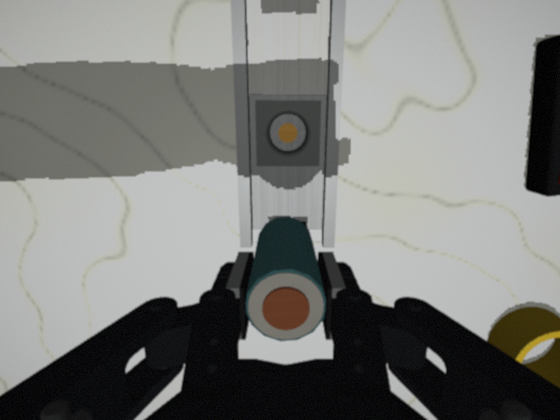

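The wrist view shows the nest block spanning about (256-321, 100-166) with its mouth near (288,132), and the held cell's terminal at (286,308). The rails run parallel to the image columns. I'll measure both.

```bash
python3 - <<'E'
from h import *
d=np.load("w2.npz");K,T,px=d["K"],d["T"],d["px"];p=px.astype(int);g=cv2.cvtColor(px,cv2.COLOR_RGB2GRAY)
print(g[132,240:336]);print(g[90:176,262])
# ring+pin: brighter than block inside ROI
r=g[108:158,262:316];t,b=cv2.threshold(r,0,255,cv2.THRESH_OTSU);print(t)
c=max(cv2.findContours(b,0,1)[0],key=cv2.contourArea);(e,ax,an)=cv2.fitEllipse(c);u,v=e[0]+262,e[1]+108
n=onz(K,T,u,v,.058);k=np.linalg.norm(n-T[:3,3])/K[0,0];print("mouth",u,v,n,np.array(ax)*k)
m=((p[...,0]>p[...,2]+30)&(p[...,0]>p[...,1]+20)).astype(np.uint8);m[:260]=0;m[345:]=0;m[:,:240]=0;m[:,330:]=0
c=max(cv2.findContours(m,0,1)[0],key=cv2.contourArea);e,ax,an=cv2.fitEllipse(c);q=onz(K,T,*e,.239);print("cell",e,q,np.array(ax)*np.linalg.norm(q-T[:3,3])/K[0,0])
# other sight of cell side: top-edge circle
E
```

```text
[ 93  92  92  92  91  93  92  84  66  57  78  89  90  92  91  84  70  63
  64  64  61  65  63  62  64  60  50  43  41  53  79  92  92  93  94  94
  94  94  93  92  92  92  92  91  91  91  93  90  92  91  94  92  92  91
  92  93  90  92  93  92  96  98  97  94  91  76  43  36  44  50  57  65
  62  64  63  64  64  65  65  70  83  91  93  92  89  75  57  69  91  95
  94  93  92  94  99 135]
[109 109 111 104  95  93  93  92  92  88  75  66  64  65  63  65  61  64
  66  64  64  63  65  64  65  64  65  63  62  66  63  63  63  63  64  65
  64  63  64  65  64  60  63  62  62  63  64  64  64  66  65  63  63  64
  66  62  65  62  63  62  64  62  64  65  64  61  63  62  62  62  61  63
  62  61  63  66  77  86  89  85  88  87  86  86  84  85]
75.0
mouth 287.3349018096924 131.75651359558105 [0.48417423 0.07802428 0.058     ] [0.03064114 0.03156224]
cell (285.4812927246094, 308.3742370605469) [0.479897   0.02035363 0.239     ] [0.01632159 0.01825795]
```

```bash
python3 - <<'E'
from h import *
d=np.load("w2.npz");K,T,px=d["K"],d["T"],d["px"];g=cv2.cvtColor(px,cv2.COLOR_RGB2GRAY)
print(g[100:166,288])
for a in((255.5,132),(320,132),(287.8,99.8),(287.8,165.8),(266,132),(311,132)):print(a,onz(K,T,*a,.058).round(4))
blk=(np.abs(cv2.GaussianBlur(g,(3,3),0).astype(int)-63)<7).astype(np.uint8);blk[:95]=0;blk[170:]=0;blk[:,:250]=0;blk[:,325:]=0
c=max(cv2.findContours(blk,0,1)[0],key=cv2.contourArea);r=cv2.minAreaRect(c);print(r,onz(K,T,*r[0],.058))
E
```

```text
[79 67 65 64 66 63 67 65 67 62 58 48 47 58 77 90 95 92 92 91 91 91 90 92
 95 92 94 95 95 98 94 96 92 91 91 92 92 93 93 93 93 94 91 90 90 89 90 91
 89 87 73 44 31 40 44 53 60 60 64 62 63 62 61 64 61 67]
(255.5, 132) [0.4565 0.079  0.058 ]
(320, 132) [0.5125 0.0766 0.058 ]
(287.8, 99.8) [0.4857 0.1043 0.058 ]
(287.8, 165.8) [0.4834 0.0485 0.058 ]
(266, 132) [0.4656 0.0786 0.058 ]
(311, 132) [0.5047 0.0769 0.058 ]
((287.5, 133.0), (64.0, 63.0), 90.0) [0.48427404 0.07696825 0.058     ]
```

```bash
python3 -c "
from h import *;from workcell import bot
o=bot.get_obs();print(rows(o,[.4847,.0768,.130],87.6))"
```

```text
[ 1.144e-01  5.000e-03  1.960e-01  0.000e+00  0.000e+00 -1.000e-04]
```

```bash
python3 -m pendant '[0.03,0.001,0,0,0,0,0, 0.07,0.003,0,0,0,0,0, 0.1,0.005,0.02,0,0,0,0, 0.1144,0.005,0.06,0,0,0,0, 0.1144,0.005,0.11,0,0,0,0, 0.1144,0.005,0.15,0,0,0,0, 0.1144,0.005,0.18,0,0,0,0, 0.1144,0.005,0.195,0,0,0,0, 0.1144,0.005,0.195,0,0,0,0, 0.1144,0.005,0.195,0,0,0,0]'
python3 -m pendant '[0,0,0.003,0,0,0,0, 0,0,0.006,0,0,0,0, 0,0,0.01,0,0,0,0, 0,0,0.014,0,0,0,0, 0,0,0.018,0,0,0,0, 0,0,0.022,0,0,0,0, 0,0,0.026,0,0,0,0, 0,0,0.03,0,0,0,0, 0,0,0.034,0,0,0,0, 0,0,0.034,0,0,0,0]'
python3 -c "
from h import *;from workcell import bot
o,K,T,p=wrist(bot,'w3');print(o['eef_pos'],o['ft_force'],o['ft_torque'])"
```

```text
clock: 6.92
eef_pos: [0.4848, 0.0769, 0.1307]
tool_rot: [0.722, 0.692, -0.0, -0.0]
ft_force: [0.0, -1.0, -1.7]
grip_width: 0.0308
grasp_force: 59.5
clock: 7.75
eef_pos: [0.4843, 0.0769, 0.113]
tool_rot: [0.722, 0.692, -0.0, -0.0]
ft_force: [0.1, 0.5, -0.4]
grip_width: 0.0308
grasp_force: 59.5
[0.48432298 0.07686472 0.11296509] [ 0.05427253  0.5118726  -0.41514647] [-0.05139831 -0.01137219 -0.01658251]
```

View pics/w3.png

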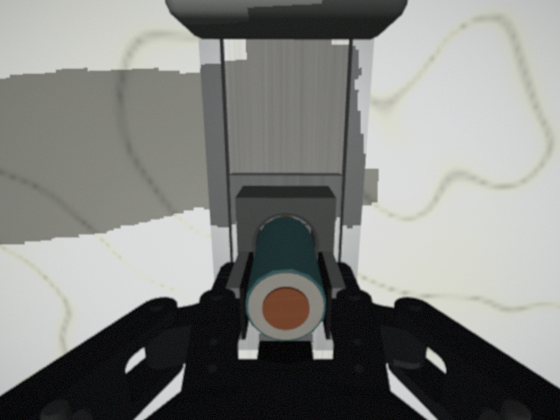

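The image shows the cell's lower end entering the bore, centred within the ring at about (285,225). The forces are small, so I'll continue down.

```bash
python3 -m pendant '[0,0,0.003,0,0,0,0, 0,0,0.006,0,0,0,0, 0,0,0.009,0,0,0,0, 0,0,0.012,0,0,0,0, 0,0,0.015,0,0,0,0, 0,0,0.018,0,0,0,0, 0,0,0.021,0,0,0,0, 0,0,0.025,0,0,0,0, 0,0,0.029,0,0,0,0, 0,0,0.029,0,0,0,0]'
```

```text
clock: 8.63
eef_pos: [0.4843, 0.0768, 0.0985]
tool_rot: [0.722, 0.692, -0.0, -0.0]
ft_force: [0.1, 0.8, -1.3]
grip_width: 0.0304
grasp_force: 59.5
```

```bash
python3 -m pendant '[0,0,0.003,0,0,0,0, 0,0,0.005,0,0,0,0, 0,0,0.005,0,0,0,0.2, 0,0,0.005,0,0,0,0.4, 0,0,0.005,0,0,0,0.5, 0,0,0.005,0,0,0,0.6, 0,0,0.005,0,0,0,0.7, 0,0,0.005,0,0,0,0.8, 0,0,0.005,0,0,0,0.8, 0,0,0.005,0,0,0,0.8]'
python3 -m pendant '[0,0,-0.01,0,0,0,0.8, 0,0,-0.03,0,0,0,0.8, 0,0,-0.06,0,0,0,0.8, 0,0,-0.1,0,0,0,0.8, 0,0,-0.14,0,0,0,0.8, -0.03,0,-0.18,0,0,0,0.8, -0.07,0,-0.22,0,0,0,0.8, -0.12,0,-0.24,0,0,0,0.8, -0.15,0,-0.24,0,0,0,0.8, -0.15,0,-0.24,0,0,0,0.8]'
python3 -c "
from h import *;from workcell import bot
o,K,T,p=wrist(bot,'w4');print(o['eef_pos'],o['ft_force'],o['ft_torque'])"
```

```text
clock: 9.47
eef_pos: [0.4847, 0.0769, 0.0966]
tool_rot: [0.722, 0.692, 0.0, 0.0]
ft_force: [0.1, 0.4, 0.7]
grip_width: 0.0682
grasp_force: 0.0
clock: 10.3
eef_pos: [0.4822, -0.0003, 0.2187]
tool_rot: [0.723, 0.691, 0.001, 0.002]
ft_force: [-0.1, 0.3, 0.9]
grip_width: 0.0687
grasp_force: 0.0
[ 4.82183827e-01 -2.74478689e-04  2.18692124e-01] [-0.05931277  0.34639474  0.93564203] [ 0.09691361  0.04148303 -0.0332546 ]
```

View pics/w4.png

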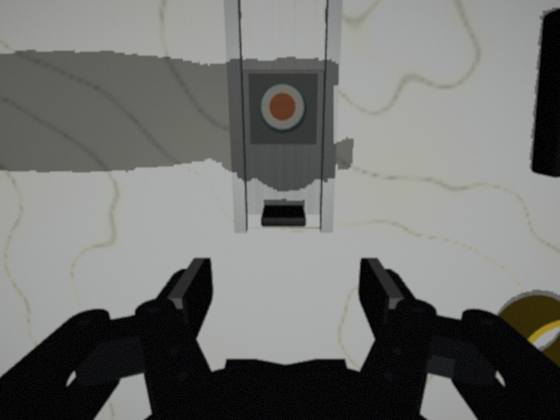

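The cell stands centred in the block, with its terminal at (282,106). The handle's top sits at about (284,210), with its outer face at row 217-224. I'll compute the push start.

```bash
python3 - <<'E'
from h import *;from workcell import bot
d=np.load("w4.npz");K,T,px=d["K"],d["T"],d["px"];g=cv2.cvtColor(px,cv2.COLOR_RGB2GRAY)
print("cell",onz(K,T,282.5,106,.106));print(g[196:232,284])
print("handle",onz(K,T,262,208,.066),onz(K,T,306,208,.066),[onz(K,T,284,r,.066)[1].round(4) for r in(204,208,213,218)])
o=bot.get_obs();print(o["eef_pos"],rows(o,[.4805,-.07,.2187],87.6),rows(o,[.4805,-.07,.068],87.6))
E
```

```text
cell [0.48432941 0.07730826 0.106     ]
[146 145 121  83  72  72  72  71  59  34   6   2   5   4   3   7  10   1
   1   7   4  23  37  45  44  38  38  32  27  44  96 134 152 162 167 171]
handle [ 0.46224899 -0.00491805  0.066     ] [ 0.50057224 -0.00673869  0.066     ] [np.float64(-0.0022), np.float64(-0.0058), np.float64(-0.0104), np.float64(-0.015)]
[0.48183355 0.00098445 0.21790143] [-1.419e-01  3.700e-03 -1.600e-03  7.000e-04 -1.000e-04 -8.000e-04] [-1.420e-01  3.000e-03  2.998e-01  7.000e-04 -1.000e-04 -8.000e-04]
```

What I took for the handle's top (rows 205-217) is its inner face. The top face is rows 217-226, so its centre is at y ≈ -0.0185, which matches the nest minus 95 mm. The push starts at y = -0.07.

```bash
python3 -m pendant '[-0.05,0.001,0,0,0,0,0, -0.1,0.003,0,0,0,0,0, -0.142,0.003,0.02,0,0,0,0, -0.142,0.003,0.08,0,0,0,0, -0.142,0.003,0.15,0,0,0,0, -0.142,0.003,0.21,0,0,0,0, -0.142,0.003,0.26,0,0,0,0, -0.142,0.003,0.295,0,0,0,0, -0.142,0.003,0.311,0,0,0,0, -0.142,0.003,0.311,0,0,0,0]'
python3 -m pendant '[0.01,0,0,0,0,0,0, 0.02,0,0,0,0,0,0, 0.03,0,0,0,0,0,0, 0.04,0,0,0,0,0,0, 0.05,0,0,0,0,0,0, 0.058,0,0,0,0,0,0, 0.066,0,0,0,0,0,0, 0.074,0,0,0,0,0,0, 0.08,0,0,0,0,0,0, 0.086,0,0,0,0,0,0]'
```

```text
clock: 11.18
eef_pos: [0.4784, -0.068, 0.0591]
tool_rot: [0.721, 0.692, -0.001, -0.002]
ft_force: [0.7, 0.6, 0.6]
grip_width: 0.0
grasp_force: 0.0
clock: 12.02
eef_pos: [0.482, -0.0265, 0.0613]
tool_rot: [0.722, 0.692, -0.0, 0.001]
ft_force: [-1.6, -4.2, 3.2]
grip_width: 0.0
grasp_force: 1.9
```

```bash
python3 -m pendant '[0.01,0,0,0,0,0,0, 0.02,0,0,0,0,0,0, 0.03,0,0,0,0,0,0, 0.04,0,0,0,0,0,0, 0.05,0,0,0,0,0,0, 0.06,0,0,0,0,0,0, 0.07,0,0,0,0,0,0, 0.08,0,0,0,0,0,0, 0.09,0,0,0,0,0,0, 0.1,0,0,0,0,0,0]'
python3 -m pendant '[0.01,0,0,0,0,0,0, 0.02,0,0,0,0,0,0, 0.03,0,0,0,0,0,0, 0.04,0,0,0,0,0,0, 0.05,0,0,0,0,0,0, 0.06,0,0,0,0,0,0, 0.07,0,0,0,0,0,0, 0.078,0,0,0,0,0,0, 0.082,0,0,0,0,0,0, 0.084,0,0,0,0,0,0]'
```

```text
clock: 12.85
eef_pos: [0.4843, 0.0244, 0.0611]
tool_rot: [0.722, 0.692, 0.0, 0.0]
ft_force: [0.0, -4.0, 3.9]
grip_width: 0.0001
grasp_force: 2.2
clock: 13.68
eef_pos: [0.4854, 0.0665, 0.0607]
tool_rot: [0.722, 0.692, -0.0, -0.0]
ft_force: [1.6, -3.5, 1.4]
grip_width: -0.0
grasp_force: 1.7
```

Now in small steps to the stop, watching the force.

```bash
python3 -m pendant '[0.002,0,0,0,0,0,0, 0.004,0,0,0,0,0,0, 0.006,0,0,0,0,0,0, 0.008,0,0,0,0,0,0, 0.01,0,0,0,0,0,0, 0.012,0,0,0,0,0,0, 0.014,0,0,0,0,0,0, 0.016,0,0,0,0,0,0, 0.018,0,0,0,0,0,0, 0.02,0,0,0,0,0,0]'
```

```text
clock: 14.52
eef_pos: [0.4858, 0.0759, 0.0607]
tool_rot: [0.722, 0.692, -0.0, -0.0]
ft_force: [1.5, -3.7, -1.5]
grip_width: -0.0002
grasp_force: 1.6
```

```bash
python3 -m pendant '[0.001,0,0,0,0,0,0, 0.002,0,0,0,0,0,0, 0.003,0,0,0,0,0,0, 0.004,0,0,0,0,0,0, 0.005,0,0,0,0,0,0, 0.006,0,0,0,0,0,0, 0.007,0,0,0,0,0,0, 0.008,0,0,0,0,0,0, 0.008,0,0,0,0,0,0, 0.008,0,0,0,0,0,0]'
```

```text
clock: 15.35
eef_pos: [0.4859, 0.08, 0.0609]
tool_rot: [0.722, 0.692, -0.0, -0.0]
ft_force: [-0.6, -2.3, -2.4]
grip_width: 0.0
grasp_force: 1.3
```

```bash
python3 -m pendant '[0.001,0,0,0,0,0,0, 0.002,0,0,0,0,0,0, 0.003,0,0,0,0,0,0, 0.004,0,0,0,0,0,0, 0.005,0,0,0,0,0,0, 0.006,0,0,0,0,0,0, 0.006,0,0,0,0,0,0, 0.006,0,0,0,0,0,0, 0.006,0,0,0,0,0,0, 0.006,0,0,0,0,0,0]'
```

```text
clock: 16.18
eef_pos: [0.4864, 0.083, 0.0611]
tool_rot: [0.722, 0.692, 0.0, -0.0]
ft_force: [-1.8, -2.3, -1.7]
grip_width: -0.0002
grasp_force: 1.2
```

```bash
python3 -m pendant '[0.001,0,0,0,0,0,0, 0.002,0,0,0,0,0,0, 0.003,0,0,0,0,0,0, 0.004,0,0,0,0,0,0, 0.004,0,0,0,0,0,0, 0.004,0,0,0,0,0,0, 0.004,0,0,0,0,0,0, 0.004,0,0,0,0,0,0, 0.004,0,0,0,0,0,0, 0.004,0,0,0,0,0,0]'
```

```text
clock: 17.02
eef_pos: [0.4865, 0.0849, 0.061]
tool_rot: [0.722, 0.692, 0.0, -0.0]
ft_force: [-2.3, -3.2, 0.4]
grip_width: 0.0002
grasp_force: 1.6
```

```bash
python3 -m pendant '[0.001,0,0,0,0,0,0, 0.002,0,0,0,0,0,0, 0.003,0,0,0,0,0,0, 0.004,0,0,0,0,0,0, 0.005,0,0,0,0,0,0, 0.005,0,0,0,0,0,0, 0.005,0,0,0,0,0,0, 0.005,0,0,0,0,0,0, 0.005,0,0,0,0,0,0, 0.005,0,0,0,0,0,0]'
```

```text
clock: 17.85
eef_pos: [0.4865, 0.085, 0.0611]
tool_rot: [0.722, 0.691, -0.002, 0.002]
ft_force: [-3.6, -10.8, 1.8]
grip_width: 0.0005
grasp_force: 5.2
```

```bash
python3 -m pendant '[0.001,0,0,0,0,0,0, 0.002,0,0,0,0,0,0, 0.003,0,0,0,0,0,0, 0.004,0,0,0,0,0,0, 0.005,0,0,0,0,0,0, 0.005,0,0,0,0,0,0, 0.005,0,0,0,0,0,0, 0.005,0,0,0,0,0,0, 0.005,0,0,0,0,0,0, 0.005,0,0,0,0,0,0]'
```

```text
clock: 18.68
eef_pos: [0.4864, 0.085, 0.0611]
tool_rot: [0.723, 0.691, -0.004, 0.004]
ft_force: [-3.7, -17.4, 4.1]
grip_width: 0.0
grasp_force: 8.9
```

The end stop is felt at y = 0.085, with the force rising at about 3 N/mm. I'll back off, rise, and look at the cap.

```bash
python3 -m pendant '[-0.01,0,0,0,0,0,0, -0.03,0,0,0,0,0,0, -0.06,0,0,0,0,0,0, -0.09,0,0,0,0,0,0, -0.1,0,-0.04,0,0,0,0, -0.1,0,-0.1,0,0,0,0, -0.1,0,-0.17,0,0,0,0, -0.1,0,-0.25,0,0,0,0, -0.1,0,-0.33,0,0,0,0, -0.1,0,-0.4,0,0,0,0]'
python3 -m pendant '[0.03,0,-0.04,0,0,0,0, 0.08,0,-0.04,0,0,0,0, 0.12,0,-0.04,0,0,0,0, 0.14,0,-0.04,0,0,0,0, 0.14,0,-0.04,0,0,0,0, 0.14,0,-0.04,0,0,0,0, 0.14,0,-0.04,0,0,0,0, 0.14,0,-0.04,0,0,0,0, 0.14,0,-0.04,0,0,0,0, 0.14,0,-0.04,0,0,0,0]'
python3 -c "
from h import *;from workcell import bot
o,K,T,p=wrist(bot,'w5');print(o['eef_pos'],o['ft_force'],o['ft_torque'])"
```

```text
clock: 19.52
eef_pos: [0.4856, 0.0404, 0.2643]
tool_rot: [0.722, 0.692, 0.002, 0.001]
ft_force: [0.6, 0.5, -1.1]
grip_width: 0.0001
grasp_force: 0.0
clock: 20.35
eef_pos: [0.4876, 0.1091, 0.2809]
tool_rot: [0.722, 0.692, -0.0, -0.0]
ft_force: [0.0, 0.3, -0.6]
grip_width: -0.0001
grasp_force: 0.0
[0.48756694 0.1091405  0.28089188] [ 0.02041482  0.34329027 -0.62695219] [-0.04459168  0.04598091 -0.00731895]
```

View pics/w5.png

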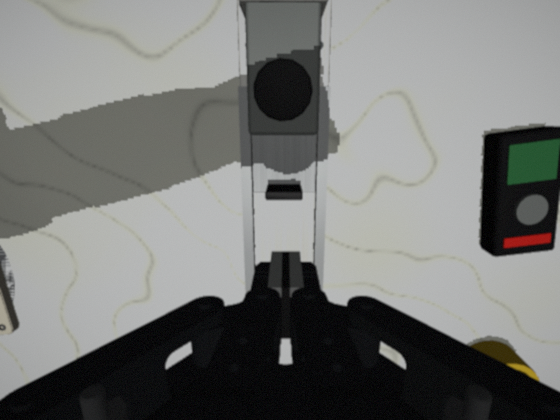

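The cap is a black disc centred at (283,90), about 58 px wide. The handle's inner face is near (284,187).

```bash
python3 - <<'E'
from h import *;from workcell import bot
d=np.load("w5.npz");K,T=d["K"],d["T"]
c=onz(K,T,283,90,.195);print(c,"dia",58/K[0,0]*(T[2,3]-.195))
print("handle top",[onz(K,T,284,r,.066)[1].round(4) for r in(190,194,199)])
o=bot.get_obs();print(o["eef_pos"],o["ft_force"],rows(o,[c[0],c[1],o["eef_pos"][2]],87.6),rows(o,[c[0],c[1],.226],87.6))
E
```

```text
[0.48999714 0.19487532 0.195     ] dia 0.036674078407661716
handle top [np.float64(0.1062), np.float64(0.1019), np.float64(0.0964)]
[0.48756124 0.10922282 0.28093634] [ 0.10386759 -0.90913415  0.019563  ] [ 1.714e-01 -2.500e-03 -0.000e+00 -1.000e-04  0.000e+00 -3.000e-04] [ 1.714e-01 -2.500e-03  1.099e-01 -1.000e-04  0.000e+00 -3.000e-04]
```

```bash
python3 -m pendant '[0.04,0,0,0,0,0,0, 0.09,-0.001,0,0,0,0,0, 0.14,-0.002,0,0,0,0,0, 0.1714,-0.0025,0,0,0,0,0, 0.1714,-0.0025,0.03,0,0,0,0, 0.1714,-0.0025,0.06,0,0,0,0, 0.1714,-0.0025,0.085,0,0,0,0, 0.1714,-0.0025,0.1,0,0,0,0, 0.1714,-0.0025,0.11,0,0,0,0, 0.1714,-0.0025,0.11,0,0,0,0]'
python3 -m pendant '[0,0,0.002,0,0,0,0, 0,0,0.004,0,0,0,0, 0,0,0.006,0,0,0,0, 0,0,0.008,0,0,0,0, 0,0,0.01,0,0,0,0, 0,0,0.012,0,0,0,0, 0,0,0.014,0,0,0,0, 0,0,0.016,0,0,0,0, 0,0,0.018,0,0,0,0, 0,0,0.02,0,0,0,0]'
```

```text
clock: 21.23
eef_pos: [0.4894, 0.1951, 0.225]
tool_rot: [0.722, 0.692, -0.001, -0.0]
ft_force: [-0.9, -0.8, -0.7]
grip_width: -0.0
grasp_force: 0.0
clock: 22.07
eef_pos: [0.49, 0.1955, 0.2161]
tool_rot: [0.722, 0.692, 0.0, 0.0]
ft_force: [0.4, -0.6, 1.8]
grip_width: 0.0001
grasp_force: 0.6
```

```bash
python3 -m pendant '[0,0,0.002,0,0,0,0, 0,0,0.004,0,0,0,0, 0,0,0.006,0,0,0,0, 0,0,0.008,0,0,0,0, 0,0,0.01,0,0,0,0, 0,0,0.012,0,0,0,0, 0,0,0.014,0,0,0,0, 0,0,0.016,0,0,0,0, 0,0,0.018,0,0,0,0, 0,0,0.018,0,0,0,0]'
```

```text
clock: 22.9
eef_pos: [0.49, 0.1955, 0.2073]
tool_rot: [0.722, 0.692, 0.0, 0.0]
ft_force: [-0.6, 0.1, 4.3]
grip_width: 0.0002
grasp_force: 2.3
```

```bash
python3 -m pendant '[0,0,0.0005,0,0,0,0, 0,0,0.001,0,0,0,0, 0,0,0.0015,0,0,0,0, 0,0,0.002,0,0,0,0, 0,0,0.0025,0,0,0,0, 0,0,0.003,0,0,0,0, 0,0,0.0035,0,0,0,0, 0,0,0.004,0,0,0,0, 0,0,0.004,0,0,0,0, 0,0,0.004,0,0,0,0]'
```

```text
clock: 23.73
eef_pos: [0.49, 0.1955, 0.2053]
tool_rot: [0.722, 0.692, 0.0, 0.0]
ft_force: [-0.3, -0.5, 4.8]
grip_width: -0.0001
grasp_force: 2.8
```

```bash
python3 -m pendant '[0,0,0.0005,0,0,0,0, 0,0,0.001,0,0,0,0, 0,0,0.0015,0,0,0,0, 0,0,0.002,0,0,0,0, 0,0,0.0025,0,0,0,0, 0,0,0.0025,0,0,0,0, 0,0,0.0025,0,0,0,0, 0,0,0.0025,0,0,0,0, 0,0,0.0025,0,0,0,0, 0,0,0.0025,0,0,0,0]'
```

```text
clock: 24.57
eef_pos: [0.49, 0.1955, 0.2042]
tool_rot: [0.722, 0.692, 0.0, 0.0]
ft_force: [-0.2, -0.7, 6.0]
grip_width: 0.0001
grasp_force: 3.1
```

```bash
python3 -m pendant '[0,0,0.0005,0,0,0,0, 0,0,0.001,0,0,0,0, 0,0,0.0015,0,0,0,0, 0,0,0.002,0,0,0,0, 0,0,0.002,0,0,0,0, 0,0,0.002,0,0,0,0, 0,0,0.002,0,0,0,0, 0,0,0.002,0,0,0,0, 0,0,0.002,0,0,0,0, 0,0,0.002,0,0,0,0]'
```

```text
clock: 25.4
eef_pos: [0.49, 0.1955, 0.2033]
tool_rot: [0.722, 0.692, 0.0, 0.0]
ft_force: [-0.3, -1.0, 7.5]
grip_width: -0.0001
grasp_force: 3.4
```

```bash
python3 -m pendant '[0,0,0.0005,0,0,0,0, 0,0,0.001,0,0,0,0, 0,0,0.0015,0,0,0,0, 0,0,0.002,0,0,0,0, 0,0,0.002,0,0,0,0, 0,0,0.002,0,0,0,0, 0,0,0.002,0,0,0,0, 0,0,0.002,0,0,0,0, 0,0,0.002,0,0,0,0, 0,0,0.002,0,0,0,0]'
```

```text
clock: 26.23
eef_pos: [0.49, 0.1955, 0.2024]
tool_rot: [0.722, 0.692, 0.0, 0.0]
ft_force: [-0.8, -0.8, 7.6]
grip_width: 0.0
grasp_force: 3.6
```

```bash
python3 -m pendant '[0,0,0.0005,0,0,0,0, 0,0,0.001,0,0,0,0, 0,0,0.0015,0,0,0,0, 0,0,0.0015,0,0,0,0, 0,0,0.0015,0,0,0,0, 0,0,0.0015,0,0,0,0, 0,0,0.0015,0,0,0,0, 0,0,0.0015,0,0,0,0, 0,0,0.0015,0,0,0,0, 0,0,0.0015,0,0,0,0]'
```

```text
clock: 27.07
eef_pos: [0.49, 0.1955, 0.2017]
tool_rot: [0.722, 0.692, 0.0, 0.0]
ft_force: [-0.7, -0.7, 7.4]
grip_width: -0.0003
grasp_force: 3.8
```

```bash
python3 -m pendant '[0,0,0.0005,0,0,0,0, 0,0,0.001,0,0,0,0, 0,0,0.0015,0,0,0,0, 0,0,0.0015,0,0,0,0, 0,0,0.0015,0,0,0,0, 0,0,0.0015,0,0,0,0, 0,0,0.0015,0,0,0,0, 0,0,0.0015,0,0,0,0, 0,0,0.0015,0,0,0,0, 0,0,0.0015,0,0,0,0]'
```

```text
clock: 27.9
eef_pos: [0.49, 0.1955, 0.2013]
tool_rot: [0.722, 0.692, 0.001, 0.0]
ft_force: [-1.6, -0.9, 9.1]
grip_width: 0.0
grasp_force: 4.5
```

```bash
python3 -m pendant '[0,0,0.0005,0,0,0,0, 0,0,0.001,0,0,0,0, 0,0,0.001,0,0,0,0, 0,0,0.001,0,0,0,0, 0,0,0.001,0,0,0,0, 0,0,0.001,0,0,0,0, 0,0,0.001,0,0,0,0, 0,0,0.001,0,0,0,0, 0,0,0.001,0,0,0,0, 0,0,0.001,0,0,0,0]'; python3 -c "
from workcell import bot
print(bot.get_obs()['ft_force'])"
```

```text
clock: 28.73
eef_pos: [0.49, 0.1955, 0.2012]
tool_rot: [0.722, 0.692, 0.001, 0.0]
ft_force: [-2.3, -1.7, 10.8]
grip_width: -0.0001
grasp_force: 5.6
[-2.31330088 -1.69236036 10.84683076]
```

```bash
python3 -m pendant '[0,0,0.0004,0,0,0,0, 0,0,0.0008,0,0,0,0, 0,0,0.0012,0,0,0,0, 0,0,0.0016,0,0,0,0, 0,0,0.0018,0,0,0,0, 0,0,0.0018,0,0,0,0, 0,0,0.0018,0,0,0,0, 0,0,0.0018,0,0,0,0, 0,0,0.0018,0,0,0,0, 0,0,0.0018,0,0,0,0]'
```

```text
clock: 29.57
eef_pos: [0.4901, 0.1956, 0.2011]
tool_rot: [0.722, 0.692, 0.001, 0.0]
ft_force: [-3.7, -2.0, 15.1]
grip_width: -0.0
grasp_force: 7.6
```

```bash
python3 -m pendant '[0,0,0.0004,0,0,0,0, 0,0,0.0008,0,0,0,0, 0,0,0.0008,0,0,0,0, 0,0,0.0008,0,0,0,0, 0,0,0.0008,0,0,0,0, 0,0,0.0008,0,0,0,0, 0,0,0.0008,0,0,0,0, 0,0,0.0008,0,0,0,0, 0,0,0.0008,0,0,0,0, 0,0,0.0008,0,0,0,0]'
python3 -m pendant '[0,0,0,0,0,0,0, 0,0,0,0,0,0,0, 0,0,0,0,0,0,0, 0,0,0,0,0,0,0, 0,0,0,0,0,0,0, 0,0,0,0,0,0,0, 0,0,0,0,0,0,0, 0,0,0,0,0,0,0, 0,0,0,0,0,0,0, 0,0,0,0,0,0,0]'
```

```text
clock: 30.4
eef_pos: [0.49, 0.1955, 0.201]
tool_rot: [0.722, 0.692, 0.001, 0.0]
ft_force: [-4.2, -1.8, 16.8]
grip_width: -0.0003
grasp_force: 8.4
clock: 31.23
eef_pos: [0.4901, 0.1955, 0.201]
tool_rot: [0.722, 0.692, 0.001, 0.0]
ft_force: [-5.1, -1.2, 16.8]
grip_width: -0.0003
grasp_force: 8.3
```

The press held at 16.8 N on the cap, about 15 N on the cell, for over a second. I'll raise the plunger gently, withdraw and check.

```bash
python3 -m pendant '[0,0,-0.006,0,0,0,0, 0,0,-0.012,0,0,0,0, 0,0,-0.018,0,0,0,0, 0,0,-0.024,0,0,0,0, 0,0,-0.03,0,0,0,0, 0,0,-0.036,0,0,0,0, 0,0,-0.042,0,0,0,0, 0,0,-0.05,0,0,0,0, 0,0,-0.06,0,0,0,0, 0,0,-0.08,0,0,0,0]'
python3 -m pendant '[0,0,-0.05,0,0,0,0, -0.03,0,-0.1,0,0,0,0, -0.09,0,-0.12,0,0,0,0, -0.15,0,-0.12,0,0,0,0, -0.2,0,-0.12,0,0,0,0, -0.25,0,-0.12,0,0,0,0, -0.28,0,-0.12,0,0,0,0, -0.3,0,-0.12,0,0,0,0, -0.3,0,-0.12,0,0,0,0, -0.3,0,-0.12,0,0,0,0]'
python3 - <<'E'
from h import *;from workcell import bot
o,K,T,p=wrist(bot,'w6');s=bot.camera("scene")["pixels"][...,::-1][145:235,230:360]
w=cv2.imread("pics/w6.png")
cv2.imwrite("pics/end.png",np.hstack([cv2.resize(s,(520,360),interpolation=cv2.INTER_CUBIC),cv2.resize(w[:300,140:420],(280,300))[:, :].copy() if 0 else cv2.copyMakeBorder(w[:300,140:420],0,60,0,0,0)]))
print(o["eef_pos"],o["ft_force"])
E
```

```text
clock: 32.07
eef_pos: [0.4889, 0.1951, 0.2376]
tool_rot: [0.722, 0.692, -0.002, -0.001]
ft_force: [-0.3, 0.4, -0.0]
grip_width: 0.0001
grasp_force: 0.0
clock: 32.9
eef_pos: [0.4837, 0.0456, 0.2988]
tool_rot: [0.722, 0.692, 0.0, -0.0]
ft_force: [0.5, -0.4, -0.7]
grip_width: 0.0001
grasp_force: 0.0
[0.48366823 0.04564625 0.29879928] [ 0.4859037  -0.37653353 -0.68310359]
```

View pics/end.png

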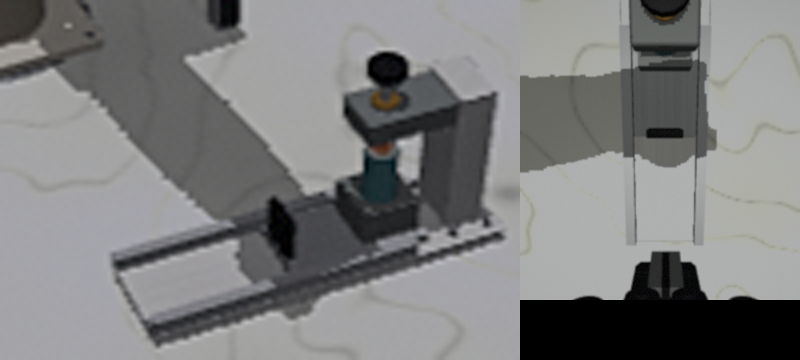

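The view shows the cell upright in the nest at (380,170) under the head. The plunger cap is fully up at (387,70), the shuttle is home, and the gripper is clear. I'm handing in.

```bash
python3 -c "
from workcell import bot
print(bot.job_done())"
```

```text
the job is handed in; nothing more can be done
None
```

Job handed in at about 33 s: the cell is standing in the nest, the shuttle is home, the cell was pressed on the firm stop with about 15 N for over a second, and the plunger is back up; no verdict came back.

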